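Clamp the brass blank for stamping

TASK

Two stamping jigs stand on the jeweller's bench with their toggle clamps open, one holding a brass blank and one a silver-grey blank. Push the red handle of the clamp at the brass blank over its dead point, all the way down to its stop, so that the rubber pad holds the brass blank where it lies, then let go. Leave the other clamp open.

Things in the scene. Friction and masses are not known exactly. Their poses are not given: they have to be found in the camera images.
- clamp (a joint): Red-gripped handle of the clamp at the brass blank, rad. 0: open, handle 1.08 rad above level, leaning away from the blank; elevation = 1.08 - value. It grows as the handle is pushed back and down; dead point 0.92, stop 1.05. Starts open. The stiff hinge (about 1 N at the grip) keeps it where it is left; from 0.65 the pad's spring resists (up to 6 N at the grip in all), past the dead point it pulls the handle home.
- clamp_grip (a point): Centre of that handle's red grip, 64 long (x) x 22 wide (y) x 16 mm thick (z). +x points to the hinge, 106 mm away and 60 mm above the table, and, seen from above, towards the blank; y is level, along the hinge. +z is square to the upper face, the one to push on; the handle swings towards -z. Height about 153 mm open, 63 mm clamped.
- brass_blank: Loose yellow brass plate, 45 x 66 x 4 mm, on the dark steel block of its screwed-down jig (board 225 x 110 mm); origin at the centre of its underside, 35 mm above the table, about 100 mm beyond the hinge. The linked clamp arm stands up between handle and blank, 160 mm high when open, and brings the pad down as the handle goes down.
- spare_clamp (a joint): Handle angle (rad) of the identical clamp on the other jig, the one with the silver-grey blank; same meaning of values. It starts open, near 0, and is to be left so.
Not all that is in view belongs to the job. What is shaped like the brass_blank but turquoise is not meant.

How it is judged:
By the outcome, as a careful person would: the job done as asked, in the order asked, and still so for the second after the job is handed in, with the robot touching nothing.
It also fails if it takes over 32 s, if anything falls off the work surface, if the arm or the gripper's body presses on something with over 40 N, if the wrist force passes 120 N, or if a joint passes its speed limit or range.

ROBOT

A 7-joint arm with a two-finger parallel gripper is mounted at the origin on the work surface. World frame = base frame: x ahead of the robot, y to its left, z up, the work surface at z = 0. Lengths are in mm, angles in rad, forces in N, time in s.
With the tool pointing down it reaches from about 350 to 900 mm from the base axis. Payload 19.9 kg.
Tool frame: the origin (TCP) lies midway between the tips of the shut fingers; the grasp point (between the pads) lies 19 mm behind it; z points along the fingers, y is the line along which they close (so a half turn about z gives the same grasp; the last joint's range is limited). The gripper opens to 85 mm and grips with 20 to 120 N. Pads are 22 mm wide; open, the fingers measure 114 mm over their backs; the gripper's body (76 mm by 85 mm) begins 54 mm behind the grasp point. The pads swing forward as they close: fully open they stand 13 mm farther back than shut.
Start: joints at [1.286, 0.417, -0.01, 1.614, 0.005, 1.111, -0.053], TCP at [150.866, -606.499, 231.26] pointing down, gripper open.
Joint ranges: [-2.81, 2.81], [-0.39, 2.02], [-1.27, 1.25], [0.06, 2.57], [-1.19, 4.33], [0.19, 2], [-2.82, 2.82]. Speed limits (rad/s): [1.89, 1.89, 2.39, 2.39, 3.01, 3.01, 3.01].

INTERFACE

Orientations are given as a unit quaternion [x, y, z, w].
In Python, from rig import arm gives the robot as it stands.
- The arm moves only by the tool arm_command, never from a script. Its argument "series" is a list of rows, each a list of 3 entries, a list of its own where there are three numbers: the opening, from 0 (shut) to 1 (fully open), then the shift along the world's x, y, z normalised to -1 to 1, where 1 is 600 mm, then the turn, a rotation vector about the world's x, y, z normalised to -1 to 1, where 1 is pi rad. In form: [[hand, [tx, ty, tz], [wx, wy, wz]], ...]. A call has 1 to 20 rows; each row is the pose to reach, as a shift and turn from the pose commanded when the call began, turning the shorter way round; what a row does not reach only later rows make up. A row lasts 1/12 s, in which the tool goes at most 41.7 mm and 7.16 degrees, less where a joint would pass 70% of its speed; a pose out of reach is approached as far as the arm can. A call with a number of a shift or a turn outside -1 to 1 is refused whole. A call with a gripper value outside its range is refused whole. The fingers move at their own pace and stop on an object; "force" is the grip in N (left out, the last holds). Time passes only in rows, so rows that repeat a pose let the fingers close. It gives the time, the measured TCP pose, the force, the opening and the grip force at its end, in the units of the state.
- arm.get_state(): the state, without advancing time (a new reading comes with each control period).
- arm.snapshot(name): name is "side" or "top"; returns a dict with "color" (384x512x3 uint8, red, green, blue), "fx", "fy", "cx", "cy" (pixels), "T" (4x4, takes a point from camera to world coordinates). Camera axes: x right, y down, z forward; pixel columns grow to the right and rows downward; lengths in mm; the calibration is good to about 2 mm. A picture is of the moment at which its call begins. There is no depth.
- arm.sign_off(): hands the job in; it is judged then, once.
The state is a dict: "time_s": time; "joints": joint angles; "joint_velocities": joint speeds; "joint_efforts": joint torques, N m; "eef_pos": TCP position; "ee_rot": TCP orientation; "ft_force": force on the tool from outside, world axes, zero at the start; "moment": the same for the moment, N m; "grip_width": opening from 0.0 (shut) to 1.0 (fully open); "grasp_force": force on a finger pad.
Only numpy, scipy, OpenCV 4.12 (cv2) and the standard library are available. Lean on these libraries where they do the work, as an engineer would, in place of code of your own. Each camera call takes 0.05 s, during which the arm holds its last target. There are 200 camera calls.

## Working session

There is one attempt and no reset: what is moved stays moved. The work goes in short steps, Python scripts to look and compute and a tool call to move; the robot and the scene stay as the last step left them, time stands still between calls to the robot, and variables do not carry over. Pictures are saved under pics/ and viewed, at most 10 in all, crops included, and the job is handed in when it is done.

Besides the shell and the picture viewer there is one more tool, called after "Request:" by a JSON object that holds its "name" and its "arguments", one argument or row to a line. arm_command: Moves the arm, as the interface text tells. Its arguments: {"type":"object","properties":{"series":{"type":"array","items":{"type":"array"}},"force":{"type":"number"}},"required":["series"]}

```bash
mkdir -p pics; python3 - <<'E'
from rig import arm
import cv2,pickle
d={}
for n in("side","top"):
    s=arm.snapshot(n);d[n]=s;cv2.imwrite(f"pics/{n}0.png",cv2.resize(s["color"][:,:,::-1],(800,600),interpolation=cv2.INTER_CUBIC))
    print(n,s["fx"],s["cx"],s["cy"],s["T"].round(3).tolist())
pickle.dump(d,open("s0.pkl","wb"))
st=arm.get_state();print(st["eef_pos"],st["ee_rot"],st["time_s"])
E
```

```text
side 370.4320727470825 259.5619190924881 190.994421882651 [[-0.986, -0.106, 0.127, 524.93], [-0.165, 0.65, -0.742, 542.714], [-0.004, -0.753, -0.658, 643.17], [0.0, 0.0, 0.0, 1.0]]
top 415.4973664642647 255.03587602711684 186.9091156405228 [[0.022, -0.985, 0.171, 479.637], [-1.0, -0.025, -0.016, -25.622], [0.02, -0.171, -0.985, 920.288], [0.0, 0.0, 0.0, 1.0]]
[ 150.76581409 -606.22738745  230.74648199] [ 9.92581088e-01  1.21583310e-01 -1.12079916e-04 -5.19885891e-04] 0.1
```

View pics/side0.png

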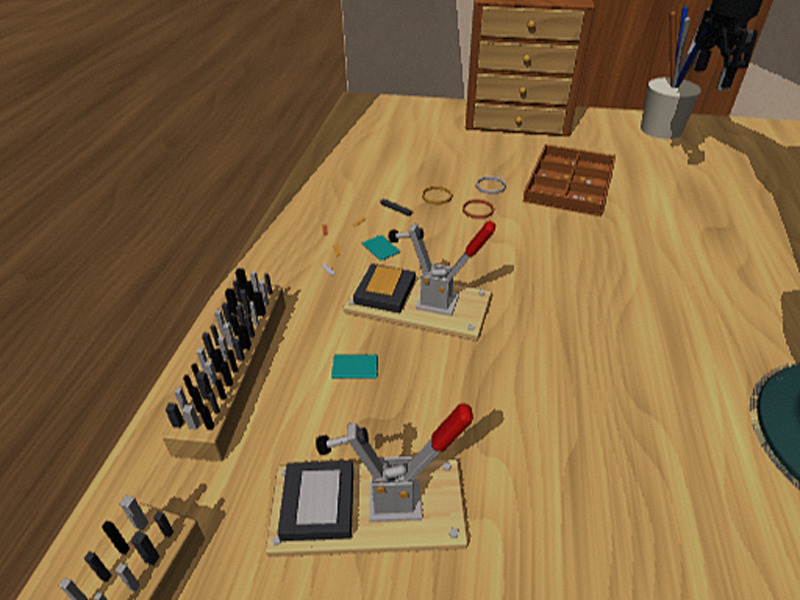

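View pics/top0.png

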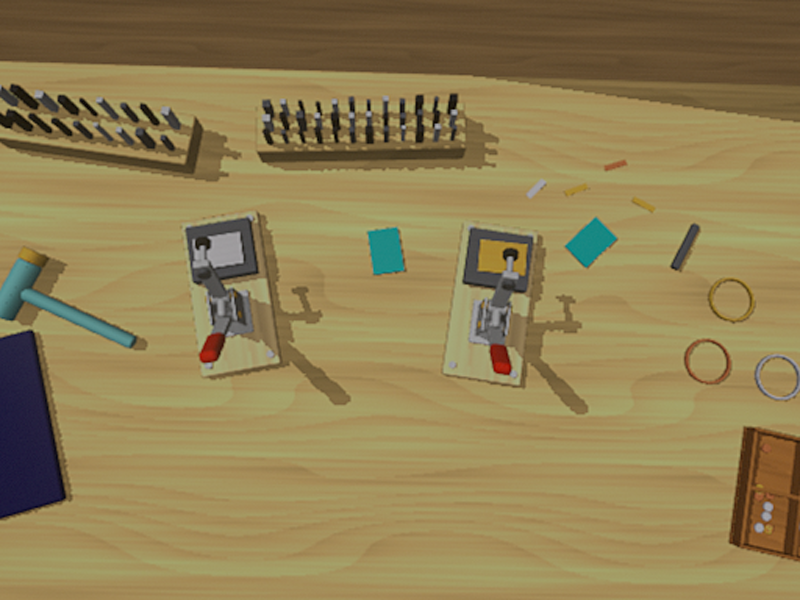

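Two jigs are in view. The brass blank is at top (500,257) / side (385,280), with its red grip at top (501,360) / side (481,239). The silver blank is at top (223,248), with its grip at (213,347). The turquoise plates at (386,251) and (591,242) are decoys. The yellow plate on the steel block fits the description, so I'll confirm it in an enlarged crop.

```bash
python3 - <<'E'
import pickle,cv2,numpy as np
d=pickle.load(open("s0.pkl","rb"))
t=d["top"]["color"][135:255,275:355,::-1]; s=d["side"]["color"][135:220,215:330,::-1]
t=cv2.resize(t,None,fx=5,fy=5,interpolation=cv2.INTER_CUBIC); s=cv2.resize(s,None,fx=3.4,fy=3.4,interpolation=cv2.INTER_CUBIC)
im=np.zeros((600,400+s.shape[1],3),np.uint8); im[:,:400]=t; im[:s.shape[0],400:]=s
cv2.imwrite("pics/crop.png",im)
for n,(r0,r1,c0,c1) in dict(top=(200,260,290,345),side=(130,190,280,330)).items():
    h=cv2.cvtColor(d[n]["color"][r0:r1,c0:c1],cv2.COLOR_RGB2HSV)
    m=((h[...,0]<5)|(h[...,0]>174))&(h[...,1]>190)
    y,x=np.nonzero(m); p=np.c_[x+c0,y+r0]; u=np.linalg.svd(p-p.mean(0),full_matrices=False)[2][0]; k=(p-p.mean(0))@u
    print(n,len(p),p.mean(0),p.mean(0)+u*k.min(),p.mean(0)+u*k.max())
E
```

```text
top 163 [319.97546012 230.37423313] [316.46727918 220.47976191] [323.25338155 239.61928055]
side 169 [307.0887574  152.34319527] [315.30684747 142.42562638] [298.9672431  162.14421676]
```

View pics/crop.png

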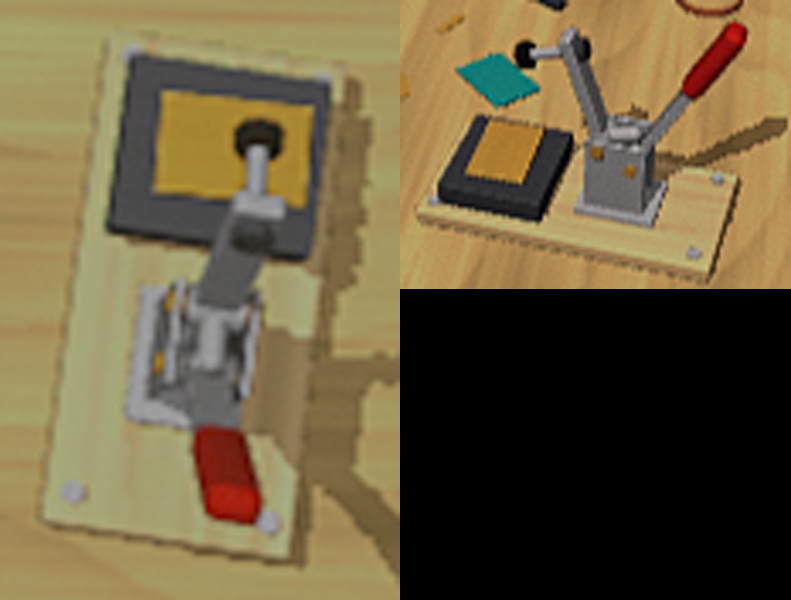

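The crop confirms it: the yellow blank lies on the dark block at crop (235,148), and its red grip is at crop (227,475) in the top half and (715,60) in the side half. Now I'll triangulate.

```bash
cat > h.py <<'E'
import numpy as np
def ray(s,p):
    d=s["T"][:3,:3]@np.array([(p[0]-s["cx"])/s["fx"],(p[1]-s["cy"])/s["fy"],1]); return s["T"][:3,3],d/np.linalg.norm(d)
def tri(d,pt,ps):
    A=np.zeros((3,3));b=np.zeros(3);R=[ray(d["top"],pt),ray(d["side"],ps)]
    for o,v in R: P=np.eye(3)-np.outer(v,v);A+=P;b+=P@o
    X=np.linalg.solve(A,b); return X,[np.linalg.norm(np.cross(X-o,v)) for o,v in R]
def atz(s,p,z): o,v=ray(s,p); return o+v*(z-o[2])/v[2]
E
python3 - <<'E'
import pickle;from h import *
d=pickle.load(open("s0.pkl","rb"))
T=lambda x,y:(275+x/5-.4,135+y/5-.4); S=lambda x,y:(215+(x-400)/3.4-.35,135+y/3.4-.35)
def show(n,a,b): X,e=tri(d,a,b);print(n,X.round(1),np.round(e,1))
show("grip",(319.98,230.37),(307.09,152.34))
show("inner end",(316.5,220.5),(299,162.1)); show("outer end",(323.25,239.6),(315.3,142.4))
show("screwA",T(72,492),S(717,178)); show("screwA'",T(72,492),S(694,252));show("screwB",T(268,521),S(717,178)); show("screwC",T(322,72),S(433,201))
for p in[(162,92),(315,105),(305,205),(153,192)]: print("brass",atz(d["top"],T(*p),39).round(1))
for p in[(72,492),(268,521),(131,50),(322,72)]: print("screw",atz(d["top"],T(*p),17).round(1))
E
```

```text
grip [ 534.5 -159.5  153. ] [0.2 0.2]
inner end [ 553.1 -157.6  125. ] [2.4 2.4]
outer end [ 517.5 -160.4  181. ] [1. 1.]
screwA [ 528.2 -107.8   94.4] [4. 4.]
screwA' [ 536.  -115.8   16. ] [1.2 1.2]
screwB [ 525.4 -201.3   15.2] [1.3 1.3]
screwC [ 761.6 -250.2  -87. ] [4.7 4.7]
brass [ 711.1 -151.7   39. ]
brass [ 707.1 -218.9   39. ]
brass [ 662.3 -214.    39. ]
brass [ 666.3 -147.8   39. ]
screw [ 537.2 -115.8   17. ]
screw [ 526.6 -201.    17. ]
screw [ 736.  -140.8   17. ]
screw [ 728.1 -227.    17. ]
```

Request:
{"name": "arm_command", "arguments": {
  "series": [
    [0, [0.682, 0.74, 0.02], [0, 0, -0.118]],
    [0, [0.682, 0.74, 0.02], [0, 0, -0.118]],
    [0, [0.682, 0.74, 0.02], [0, 0, -0.118]],
    [0, [0.682, 0.74, 0.02], [0, 0, -0.118]],
    [0, [0.682, 0.74, 0.02], [0, 0, -0.118]],
    [0, [0.682, 0.74, 0.02], [0, 0, -0.118]],
    [0, [0.682, 0.74, 0.02], [0, 0, -0.118]],
    [0, [0.682, 0.74, 0.02], [0, 0, -0.118]],
    [0, [0.682, 0.74, 0.02], [0, 0, -0.118]],
    [0, [0.682, 0.74, 0.02], [0, 0, -0.118]],
    [0, [0.682, 0.74, 0.02], [0, 0, -0.118]],
    [0, [0.682, 0.74, 0.02], [0, 0, -0.118]],
    [0, [0.682, 0.74, 0.02], [0, 0, -0.118]],
    [0, [0.682, 0.74, 0.02], [0, 0, -0.118]],
    [0, [0.682, 0.74, 0.02], [0, 0, -0.118]],
    [0, [0.682, 0.74, 0.02], [0, 0, -0.118]],
    [0, [0.682, 0.74, 0.02], [0, 0, -0.118]],
    [0, [0.682, 0.74, 0.02], [0, 0, -0.118]],
    [0, [0.682, 0.74, 0.02], [0, 0, -0.118]],
    [0, [0.682, 0.74, 0.02], [0, 0, -0.118]]
  ]
}}

```text
time_s: 1.77
eef_pos: [559.5, -163.6, 243.3]
ee_rot: [0.998, -0.064, -0.0, 0.0]
ft_force: [0.5, -0.3, -0.6]
grip_width: -0.004
grasp_force: 0.0
```

Request:
{"name": "arm_command", "arguments": {
  "series": [
    [0, [0, 0, -0.04], [0, 0, 0]],
    [0, [0, 0, -0.08], [0, 0, 0]],
    [0, [0, 0, -0.11], [0, 0, 0]],
    [0, [0, 0, -0.133], [0, 0, 0]],
    [0, [0, 0, -0.133], [0, 0, 0]],
    [0, [0, 0, -0.133], [0, 0, 0]]
  ]
}}

```text
time_s: 2.27
eef_pos: [559.6, -163.0, 163.5]
ee_rot: [0.998, -0.064, -0.0, -0.0]
ft_force: [-0.1, 0.3, 1.0]
grip_width: -0.001
grasp_force: 0.0
```

```bash
python3 - <<'E'
from rig import arm
import cv2,numpy as np
t=arm.snapshot("top")["color"][135:255,275:355,::-1]; s=arm.snapshot("side")["color"][80:220,215:330,::-1]
t=cv2.resize(t,None,fx=5,fy=5,interpolation=cv2.INTER_CUBIC); s=cv2.resize(s,None,fx=3.4,fy=3.4,interpolation=cv2.INTER_CUBIC)
im=np.zeros((600,400+s.shape[1],3),np.uint8); im[:,:400]=t; im[:s.shape[0],400:]=s
cv2.imwrite("pics/crop2.png",im)
st=arm.get_state();print(st["eef_pos"],st["ft_force"])
E
```

```text
[ 560.4501242  -163.00481224  164.62887711] [-0.32576397 -0.30600112 -0.32709746]
```

View pics/crop2.png

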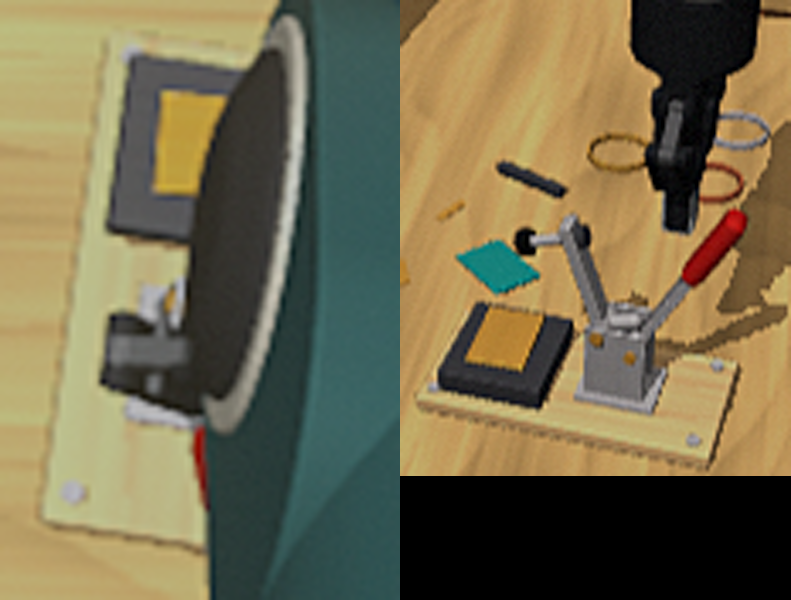

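The shut fingertips (side crop 680,225) are in the gap between the upright arm and the red grip, clear of both. Now I'll push along the arc, first half.

Request:
{"name": "arm_command", "arguments": {
  "series": [
    [0, [-0.012, 0.0015, 0], [0, 0, 0]],
    [0, [-0.023, 0.003, 0], [0, 0, 0]],
    [0, [-0.034, 0.0045, -0.005], [0, 0, 0]],
    [0, [-0.045, 0.006, -0.011], [0, 0, 0]],
    [0, [-0.057, 0.0075, -0.019], [0, 0, 0]],
    [0, [-0.068, 0.009, -0.0275], [0, 0, 0]],
    [0, [-0.079, 0.01, -0.037], [0, 0, 0]],
    [0, [-0.089, 0.011, -0.0475], [0, 0, 0]],
    [0, [-0.098, 0.012, -0.059], [0, 0, 0]],
    [0, [-0.106, 0.013, -0.071], [0, 0, 0]],
    [0, [-0.106, 0.013, -0.071], [0, 0, 0]]
  ]
}}

```text
time_s: 3.28
eef_pos: [494.8, -154.5, 119.2]
ee_rot: [0.998, -0.063, -0.001, -0.0]
ft_force: [-0.3, -0.4, 0.4]
grip_width: -0.005
grasp_force: 0.0
```

```bash
python3 - <<'E'
from rig import arm
import cv2,numpy as np
s=arm.snapshot("side")["color"][80:220,215:330,::-1]
cv2.imwrite("pics/crop3.png",cv2.resize(s,None,fx=4,fy=4,interpolation=cv2.INTER_CUBIC))
st=arm.get_state();print(st["eef_pos"],st["ft_force"])
E
```

```text
[ 495.68160692 -154.58004853  120.02364186] [-0.98087479 -0.52775615  0.54637552]
```

View pics/crop3.png

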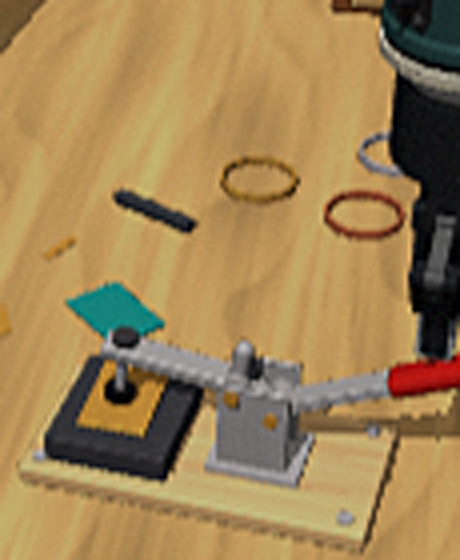

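The handle is moving as planned: the grip is at crop (430,375), and the pad at (120,390) is just above the brass blank, which has not shifted. Continuing down over the dead point.

Request:
{"name": "arm_command", "arguments": {
  "series": [
    [0, [-0.006, 0.001, -0.011], [0, 0, 0]],
    [0, [-0.012, 0.0015, -0.022], [0, 0, 0]],
    [0, [-0.016, 0.002, -0.032], [0, 0, 0]],
    [0, [-0.02, 0.0025, -0.043], [0, 0, 0]],
    [0, [-0.023, 0.003, -0.052], [0, 0, 0]],
    [0, [-0.025, 0.003, -0.06], [0, 0, 0]],
    [0, [-0.026, 0.003, -0.066], [0, 0, 0]],
    [0, [-0.027, 0.0035, -0.072], [0, 0, 0]],
    [0, [-0.027, 0.0035, -0.079], [0, 0, 0]],
    [0, [-0.027, 0.0035, -0.085], [0, 0, 0]],
    [0, [-0.027, 0.0035, -0.087], [0, 0, 0]],
    [0, [-0.027, 0.0035, -0.087], [0, 0, 0]]
  ]
}}

```text
time_s: 4.33
eef_pos: [480.3, -152.7, 70.3]
ee_rot: [0.998, -0.063, -0.0, 0.0]
ft_force: [-18.3, 4.8, 50.9]
grip_width: -0.007
grasp_force: 24.8
```

It is on the stop (50 N). I'll lift straight off.

Request:
{"name": "arm_command", "arguments": {
  "series": [
    [0, [0, 0, 0.02], [0, 0, 0]],
    [0, [0, 0, 0.06], [0, 0, 0]],
    [0, [0, 0, 0.12], [0, 0, 0]],
    [0, [-0.03, 0, 0.18], [0, 0, 0]],
    [0, [-0.08, 0, 0.24], [0, 0, 0]],
    [0, [-0.12, 0.04, 0.3], [0, 0, 0]],
    [0, [-0.15, 0.1, 0.3], [0, 0, 0]],
    [0, [-0.15, 0.16, 0.3], [0, 0, 0]],
    [0, [-0.15, 0.22, 0.3], [0, 0, 0]],
    [0, [-0.15, 0.22, 0.3], [0, 0, 0]],
    [0, [-0.15, 0.22, 0.3], [0, 0, 0]]
  ]
}}

```text
time_s: 5.25
eef_pos: [390.3, -19.3, 248.9]
ee_rot: [0.998, -0.062, 0.0, 0.0]
ft_force: [0.1, -1.3, -0.8]
grip_width: -0.003
grasp_force: 0.0
```

```bash
python3 - <<'E'
from rig import arm
import cv2,numpy as np
t=arm.snapshot("top")["color"][135:255,275:355,::-1]; s=arm.snapshot("side")["color"][130:384,160:330,::-1]
t=cv2.resize(t,None,fx=5,fy=5,interpolation=cv2.INTER_CUBIC); s=cv2.resize(s,None,fx=2.35,fy=2.35,interpolation=cv2.INTER_CUBIC)
im=np.zeros((600,400+s.shape[1],3),np.uint8); im[:,:400]=t; im[:s.shape[0],400:]=s[:600]
cv2.imwrite("pics/crop4.png",im)
st=arm.get_state();print(st["eef_pos"],st["ft_force"])
E
```

```text
[390.30518516 -21.1152893  248.54897645] [ 0.47460864 -1.0801684  -0.50583291]
```

View pics/crop4.png

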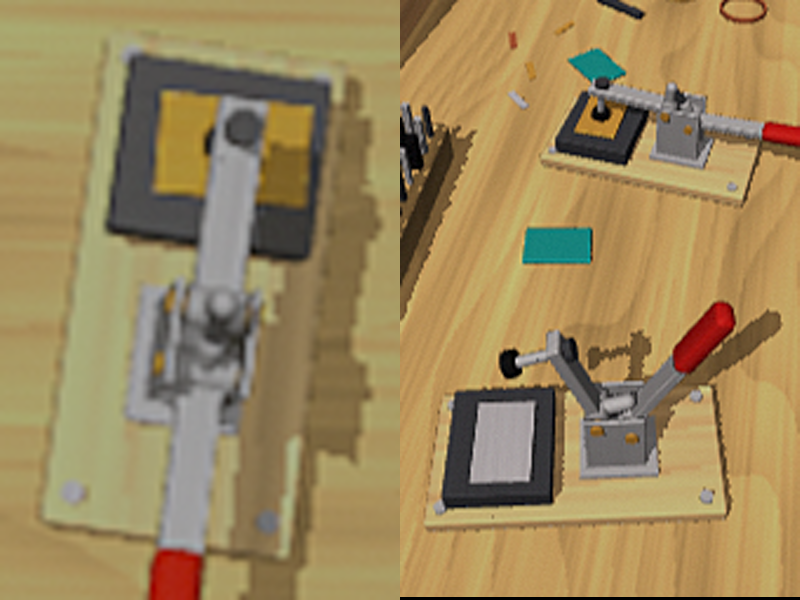

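The brass clamp's handle is level (grip at side crop 780,133), the pad is down on the brass at (600,115), and the blank's corners are unchanged. The spare clamp is still open, and the arm is clear.

```bash
python3 -c "
from rig import arm
print(arm.sign_off())"
```

```text
the job is handed in; nothing more can be done
None
```

The clamp at the brass blank is pushed over its dead point to the stop and holds the blank where it lay, the spare clamp is still open, and the job was handed in at about 5 s with the arm clear.

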